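# Shake the brass tag out of the draw box

## Task

One brass tag is left in the clear draw box, which leans in its wooden stand with its slotted face down. Lift the box out by its wooden grip, tilt and shake it over the black change tray until the tag drops through the slot and lies in the tray, then put the box back in its stand the way it stood, fully seated, and let go. Do not push the tray about or disturb the ink bottle, tape roll, paint jar and thread spool standing round it.

Things in the scene. Friction and masses are not known exactly. Their poses are not given: they have to be found in the camera images.
- draw_box: Clear acrylic box, outer 80 (x) x 94 (y) x 46 mm (z), 0.2 kg. Origin: centre of the outside of the slotted face; z points from there to the wooden plate (82 x 96 x 6 mm, outer face z = 46 mm) that closes the other side and carries the grip. It starts in the stand, slotted face on the ramp, so tilted 30 degrees: +x (slot side, red mark on the plate) high, z leaning to the low side.
- grip (a point): Grasp point on the box, (0, 0, 74) mm in the box frame; axes are the box's. The grip is a wooden bar 16 mm thick (box x) x 52 mm long (box y), from z = 46 to 89 mm, edges rounded 5 mm: pinch it across its 16 mm, approaching along the box's -z.
- slot (a point): Centre of the slot on the outside of the slotted face, (27, 0, 0) mm in the box frame. The slot, against the inside of the +x wall, is 18 mm wide (box x 18 to 36 mm) and 32 mm long (y -16 to +16 mm). Walls and slotted face are 4 mm thick; inside 72 (x) x 86 (y) x 36 mm, slippery (friction 0.2). A clear baffle 3 mm thick stands before the slot, floor to roof, at x = 13 to 16 mm, y = -14 to +14 mm.
- tag: Flat brass tag 12 (x) x 26 (y) x 5 mm (z), 14 g, origin at the centre of its underside. It starts loose inside the box, flat on the slotted face at the -x wall, anywhere along y. It has to pass an end of the baffle and then come back along the +x wall until it lies over the slot, or dips an end in. It slides only when the face is tilted more than about 15 degrees or shaken sharply.
- stand: Wooden stand, fixed, foot 112 (x) x 118 (y) mm, at most 75 mm high; origin at the centre of its underside, z up. A ramp tilted 30 degrees falls towards its -x side, with a 22 mm high stop across the low end and 18 mm high, 6 mm thick cheeks at both sides of the lower two thirds, 4 mm clear of the box at the ramp and flaring outwards; the upper end is open.
- stand_seat (a point): Point on the stand's ramp, 40 mm above the stand's origin, where the origin of the seated box lies (within 1 mm). The seated box has the stand's yaw: its y axis along the stand's y, its x axis pointing up the ramp (30 degrees above the stand's +x), and rests with its -x side on the stop.
- tray: Loose black change tray with a blue felt floor, outer 136 (x) x 136 (y) x 20 mm high, walls 5 mm, floor 5 mm thick, 0.6 kg; origin at the centre of its underside, z up.
- ink_small_a: Bystander: small dark ink bottle, 43 mm across, 64 mm high; origin at the centre of its underside.
- tape_roll: Bystander: roll of masking tape lying flat, 69 mm across, 24 mm high; origin at the centre of its underside.
- green_paint: Bystander: green paint jar with a black lid, 72 mm across, 88 mm high; origin at the centre of its underside.
- thread_spool: Bystander: red thread spool with wooden ends, 31 mm across, 43 mm high; origin at the centre of its underside.

How it is judged (in metres and radians):
On the way, in this order (a step that is already met when the one before it is completed fails the run):
1. the box is lifted clear of its stand with the tag still inside it (distance between stand_seat and draw_box above 0.06 m and z of tag in the frame of draw_box above 0 m and distance between tag and draw_box below 0.07 m), for 0.1 s.
2. the tag has dropped through the slot into the tray while the box is held clear of tray and stand (x of tag in the frame of tray between -0.068 and 0.068 m and y of tag in the frame of tray between -0.068 and 0.068 m and z of tag in the frame of tray below 0.02 m and z of tag in the frame of draw_box below -0.005 m and contact force between draw_box and tray below 0.1 N and distance between stand_seat and draw_box above 0.06 m), for 0.1 s.
At the end, for the whole second after the job is handed in: The tag lies at rest inside the tray (within its outline, below its rim); the box is back in the stand, released and at rest, its origin within 10 mm of the stand's seat point, slot side high and resting on the ramp (grip point 22 to 50 mm to the low side of the stand's origin) (x of tag in the frame of tray between -0.068 and 0.068 m and y of tag in the frame of tray between -0.068 and 0.068 m and z of tag in the frame of tray below 0.02 m and linear speed of each of tag, draw_box below 0.02 m/s and distance between draw_box and stand_seat below 0.01 m and x of slot in the frame of stand above 0.014 m and x of grip in the frame of stand between -0.05 and -0.022 m); the robot touches nothing.
It fails at once if the tray is pushed more than 30 mm (distance of tray from where it was at the start of the episode above 0.03 m).
It fails at once if the ink bottle, tape roll, paint jar or thread spool is moved more than 15 mm (distance of any of ink_small_a, tape_roll, green_paint, thread_spool from where it was at the start of the episode above 0.015 m).
It also fails if it takes over 64 s, if anything falls off the work surface, if the arm or the gripper's body presses on something with over 40 N, if the wrist force passes 120 N, or if a joint passes its speed limit or range.

## Robot

A 6-joint arm with a two-finger parallel gripper is mounted at the origin on a cart in front of the work surface, level with it; the furniture and walls round the work are solid. World frame = base frame: x ahead of the robot, y to its left, z up, the work surface at z = 0. Lengths are in m, angles in degrees, forces in N, time in s.
With the tool pointing down it reaches from about 0.375 to 0.9 m from the base axis. Payload 3.1 kg.
Tool frame: the origin (TCP) lies between the finger pads; the fingertips stand r.nose_length ahead of it and the grasp point (between the pads) is the TCP (r.nose_length is the distance from the TCP to the fingertips, in m); z points along the fingers, y is the direction in which the jaws open and shut (so a half turn about z gives the same grasp; the last joint's range is limited). The gripper opens to 87 mm and grips with 3 to 60 N. Pads are 19 mm wide; open, the fingers measure 117 mm over their backs; the gripper's body (75 mm by 190 mm) begins 51 mm behind the grasp point.
Start: joints at [-80.701, 30.224, 82.088, -0, 67.689, -10.227], TCP at [0.209, -0.589, 0.242] pointing down, gripper open.
Joint ranges: [-176.69, 176.69], [-43.24, 126.21], [12.49, 139.97], [-82, 262], [0, 151.66], [-163.58, 163.58]. Speed limits (degrees/s): [159.86, 159.86, 180, 180, 180, 180].

## Interface

Orientations are given as [roll, pitch, yaw] about the fixed x, y, z axes, in that order (R = Rz(yaw) Ry(pitch) Rx(roll)).
In Python, from cell import r gives the robot as it stands.
- The arm moves only by the tool drive_tool, never from a script. Its arguments are lists of equal length, an entry for each row: "dp": the shift along the tool's x, y, z in m, a list of three; "turn": the turn, a rotation vector about the tool's x, y, z in degrees, a list of three; "grip": the opening, from -1 (shut) to 1 (fully open). In form: {"dp": [[tx, ty, tz], ...], "turn": [[wx, wy, wz], ...], "grip": [grip, ...]}. A call has 1 to 20 rows; each row is the pose to reach, as a shift and turn from the pose commanded when the call began, along the tool's axes at that moment; what a row does not reach only later rows make up. A row lasts 1/12 s, in which the tool goes at most 41.7 mm and 7.16 degrees, less where a joint would pass 70% of its speed; a pose out of reach is approached as far as the arm can. A call with a gripper value outside its range is refused whole. The fingers move at their own pace and stop on an object; the grip force is fixed at half the most. Time passes only in rows, so rows that repeat a pose let the fingers close. It gives the time, the measured TCP pose, the force and the opening at its end, in the units of the state.
- r.state(): the state, without advancing time (a new reading comes with each control period).
- r.camera(name): name is "scene" or "top" or "wrist"; returns a dict with "pixels" (384x512x3 uint8, red, green, blue), "depth" (384x512 float32, m along the optical axis (not along the pixel's ray), 0 where there is no reading), "intrinsics" (3x3 intrinsics, pixels), "R" (3x3) and "t" (3): a world point X has camera coordinates R X + t. Camera axes: x right, y down, z forward; pixel columns grow to the right and rows downward; lengths in m; the calibration is good to about 2 mm. A picture is of the moment at which its call begins.
- r.sign_off(): hands the job in, once; it reports no verdict.
The state is a dict: "time_s": time; "joint_positions": joint angles; "joint_vel": joint speeds; "joint_torque": joint torques, N m; "tool_pos": TCP position; "orientation": TCP orientation; "contact_force": force on the tool from outside, world axes, zero at the start; "ft_torque": the same for the moment, N m; "finger_gap": opening from 0.0 (shut) to 1.0 (fully open).
Only numpy, scipy, OpenCV 4.12 (cv2) and the standard library are available. Lean on these libraries where they do the work, as an engineer would, in place of code of your own. Each camera call takes 0.05 s, during which the arm holds its last target.

## Working session

There is one attempt and no reset: what is moved stays moved. The work goes in short steps, Python scripts to look and compute and a tool call to move; the robot and the scene stay as the last step left them, time stands still between calls to the robot, and variables do not carry over. Pictures are saved under pics/ and viewed, and the job is handed in when it is done.

Besides the shell and the picture viewer there is one more tool, called after "Call:" in YAML: its name, and indented under it one key for each argument. drive_tool: Moves the arm, as the interface text tells. Its arguments: {"type":"object","properties":{"dp":{"type":"array"},"turn":{"type":"array"},"grip":{"type":"array"}},"required":["dp","turn","grip"]}

```bash
ls; mkdir -p pics; python3 - <<'E'
from cell import r
import cv2,numpy as np
print(r.state(), r.nose_length)
for n in ["scene","top","wrist"]:
    c=r.camera(n); cv2.imwrite(f"pics/{n}0.png",c["pixels"][:,:,::-1]); np.savez(f"{n}0.npz",**c)
    print(n,c["intrinsics"],c["R"],c["t"])
E
```

```text
pics
{'time_s': 0.0, 'joint_positions': array([-8.07027109e+01,  3.02795136e+01,  8.21571443e+01,  3.61873058e-04,
        6.76883354e+01, -1.02288043e+01]), 'joint_vel': array([-0.08571502, -0.07218606,  0.01919152,  0.01467148, -0.02153177,
       -0.04340003]), 'joint_torque': array([ 1.31328718e-03, -4.40029407e+01, -1.76595891e+01,  6.34506997e-02,
        5.82030870e-02, -1.55038115e-04]), 'tool_pos': array([ 0.20879728, -0.58835356,  0.24056151]), 'orientation': array([-1.79877053e+02, -2.25254076e-02,  1.95259314e+01]), 'contact_force': array([-0.0075678 , -0.72398397,  0.05430838]), 'ft_torque': array([-0.00069122,  0.05702406,  0.03769384]), 'finger_gap': 1.00495233336956} 0.019
scene [[411.17461009   0.         253.71578874]
 [  0.         411.17461009 189.46583127]
 [  0.           0.           1.        ]] [[-0.59234904 -0.80565157  0.00693924]
 [-0.56367178  0.40825052 -0.71805684]
 [ 0.57567068 -0.42925174 -0.69594987]] [0.33749333 0.33095639 0.86939751]
top [[457.35589961   0.         257.4630804 ]
 [  0.         457.35589961 187.48442256]
 [  0.           0.           1.        ]] [[-0.00330058 -0.99978073 -0.02067863]
 [-0.98329924  0.00700763 -0.1818612 ]
 [ 0.18196623  0.01973304 -0.98310676]] [0.07193255 0.47847842 1.32404468]
wrist [[335.5622693    0.         254.22624053]
 [  0.         335.5622693  191.20008964]
 [  0.           0.           1.        ]] [[ 0.33458216 -0.94236507 -0.00168618]
 [-0.90779791 -0.32278842  0.26778833]
 [-0.25289865 -0.08806648 -0.96347629]] [-0.62256021 -0.03252253  0.39025142]
```

View pics/scene0.png

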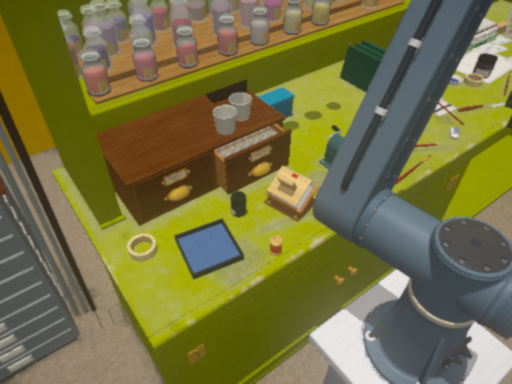

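View pics/top0.png

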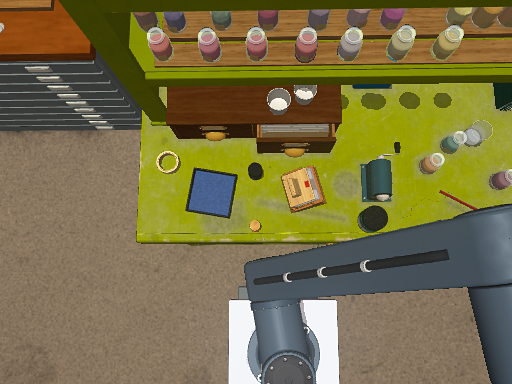

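View pics/wrist0.png

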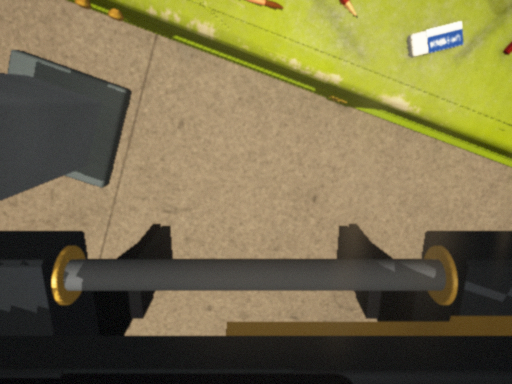

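```bash
cat > h.py <<'E'
import numpy as np,cv2
from scipy.spatial.transform import Rotation as Ro
def pts(c):
    K=c["intrinsics"];d=c["depth"];h,w=d.shape
    u,v=np.meshgrid(np.arange(w),np.arange(h))
    P=np.stack([(u-K[0,2])/K[0,0]*d,(v-K[1,2])/K[1,1]*d,d],-1)
    return (P-c["t"])@c["R"]
def proj(c,X):
    p=np.atleast_2d(X)@c["R"].T+c["t"]; q=p@c["intrinsics"].T
    return q[:,:2]/q[:,2:]
E
python3 - <<'E'
from h import *
t=np.load("top0.npz");s=np.load("scene0.npz")
a=t["pixels"][150:240,140:340,::-1]; cv2.imwrite("pics/t1.png",cv2.resize(a,None,fx=4,fy=4,interpolation=cv2.INTER_CUBIC))
a=s["pixels"][150:290,120:330,::-1]; cv2.imwrite("pics/s1.png",cv2.resize(a,None,fx=3.8,fy=3.8,interpolation=cv2.INTER_CUBIC))
P=pts(t)
for n,(u,v) in dict(tray=(212,193),ink=(256,171),tape=(159,163),spool=(255,226),box=(303,188),paint=(373,218),table=(230,165)).items(): print(n,P[v,u].round(3))
Q=pts(s)
for n,(u,v) in dict(tray=(208,248),ink=(238,205),spool=(276,244),box=(292,190)).items(): print(n,Q[v,u].round(3))
E
```

```text
tray [0.47  0.21  0.005]
ink [0.525 0.073 0.066]
tape [0.564 0.376 0.012]
spool [0.364 0.077 0.041]
box [ 0.468 -0.063  0.088]
paint [ 0.38  -0.26   0.088]
table [ 0.56   0.156 -0.004]
tray [0.471 0.216 0.007]
ink [0.517 0.091 0.05 ]
spool [0.359 0.088 0.043]
box [ 0.455 -0.042  0.078]
```

View pics/t1.png

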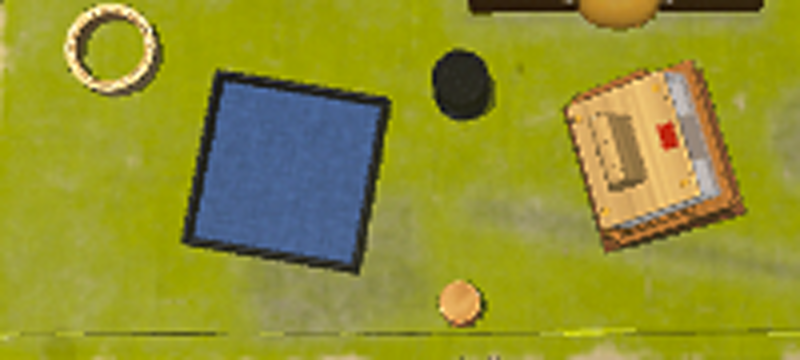

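View pics/s1.png

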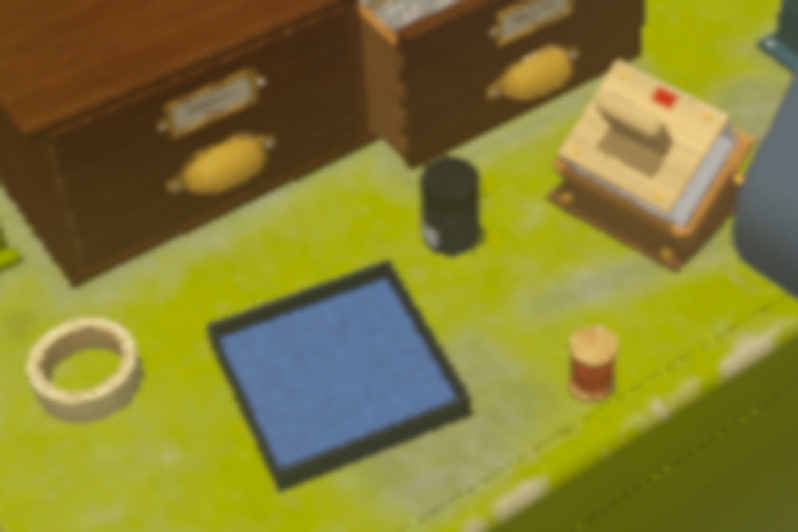

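```bash
cat > fit.py <<'E'
from h import *
from scipy.optimize import least_squares
def T(x,y,yaw):
    """box pose from stand pose"""
    Rs=Ro.from_euler('z',yaw,degrees=True); R=(Rs*Ro.from_euler('y',-30,degrees=True)).as_matrix()
    return R,np.array([x,y,0.040])
def plate(cs,g=(0.468,-0.04,-70)):
    R,t=T(*g)
    A=[]
    for c in cs:
        P=pts(c);B=(P-t)@R
        m=(abs(B[...,2]-.046)<.006)&(abs(B[...,0])<.06)&(abs(B[...,1])<.07)&(c["depth"]>0)
        Pm=P[m];cen=Pm.mean(0);n=np.linalg.svd(Pm-cen,full_matrices=False)[2][2];n*=np.sign(n[2])
        b=B[m]; print("n",len(Pm),"normal",n.round(3),"tilt",np.degrees(np.arccos(n[2])),"yaw",np.degrees(np.arctan2(-n[1],-n[0])), "medz",np.median(b[:,2]))
        im=m.astype(np.uint8)
        pr=cv2.minAreaRect(b[:,:2].astype(np.float32)*1000); print(pr)
        print(np.percentile(b[:,:2],[.5,99.5],axis=0).round(4))
E
python3 - <<'E'
from fit import *
plate([np.load("top0.npz"),np.load("scene0.npz")])
plate([np.load("top0.npz")],(0.468,-0.055,-70))
E
```

```text
n 33 normal [ 0.197 -0.81   0.552] tilt 56.49953551771972 yaw 103.63628249552428 medz 0.04702093088202587
((34.38687515258789, 0.13783836364746094), (47.85364532470703, 5.25296688079834), 82.70543670654297)
[[ 0.0288 -0.0232]
 [ 0.0372  0.0241]]
n 24 normal [-0.232  0.606  0.761] tilt 40.43784710425367 yaw -69.03305073721467 medz 0.04553251500352025
((16.28148651123047, -11.876331329345703), (67.5730972290039, 29.53427505493164), 63.231021881103516)
[[-0.0089 -0.0339]
 [ 0.0281  0.0247]]
n 198 normal [-0.176  0.468  0.866] tilt 29.989166793572966 yaw -69.43625322577148 medz 0.04144893737772139
((17.492324829101562, 5.815055847167969), (94.20893096923828, 79.55814361572266), 85.2527084350586)
[[-0.0239 -0.0421]
 [ 0.0579  0.051 ]]
```

```bash
python3 - <<'E'
from fit import *
R,t=T(0.468,-0.055,-69.5)
print(t+R@[.0175,.0058,-.0045])
for g in [(0.477,-0.070,-69.5),(0.479,-.072,-69.5),(0.479,-.074,-68)]:
    plate([np.load("top0.npz"),np.load("scene0.npz")],g)
E
```

```text
[ 0.47952821 -0.06927199  0.04485289]
n 660 normal [-0.139  0.476  0.868] tilt 29.741553360583197 yaw -73.68288055298343 medz 0.04660645190899216
((-0.23180389404296875, 3.7708587646484375), (96.25706481933594, 85.44281005859375), 84.7073745727539)
[[-0.0425 -0.0454]
 [ 0.0428  0.0521]]
n 800 normal [-0.142  0.481  0.865] tilt 30.09332102238511 yaw -73.50909590102404 medz 0.04772518933161447
((-1.5045700073242188, 5.9675750732421875), (97.21188354492188, 82.87224578857422), 84.85514831542969)
[[-0.0444 -0.0436]
 [ 0.0411  0.0536]]
n 636 normal [-0.141  0.474  0.869] tilt 29.640279778325233 yaw -73.41057263637548 medz 0.04773344854840006
((-2.46075439453125, 2.5979347229003906), (96.25707244873047, 85.44281005859375), 84.7073745727539)
[[-0.0449 -0.0467]
 [ 0.0408  0.051 ]]
n 728 normal [-0.152  0.477  0.866] tilt 30.023359455038804 yaw -72.36079204332994 medz 0.04872184346211378
((-3.733509063720703, 4.794647216796875), (97.21186828613281, 82.87223815917969), 84.85514068603516)
[[-0.0467 -0.0446]
 [ 0.0389  0.0529]]
n 579 normal [-0.149  0.47   0.87 ] tilt 29.562717370146974 yaw -72.42986891691451 medz 0.0482625903754349
((-4.123424530029297, 4.08740234375), (96.0468521118164, 85.77046203613281), 83.68724060058594)
[[-0.048  -0.046 ]
 [ 0.0402  0.0531]]
n 650 normal [-0.168  0.471  0.866] tilt 30.030840140254423 yaw -70.35711749321867 medz 0.049210616366128765
((-5.117076873779297, 6.299404144287109), (97.14166259765625, 82.78256225585938), 84.03015899658203)
[[-0.0488 -0.0437]
 [ 0.0381  0.0553]]
```

```bash
cat >> h.py <<'E'
def cur(s): return Ro.from_euler('xyz',s["orientation"],degrees=True).as_matrix(), np.array(s["tool_pos"])
def rel(s,R,p):
    R0,p0=cur(s)
    return (R0.T@(p-p0)).round(4), np.degrees(Ro.from_matrix(R0.T@R).as_rotvec()).round(2)
def tool(Rb): return np.stack([Rb[:,1],Rb[:,0],-Rb[:,2]],1)
E
python3 - <<'E'
from cell import r
from fit import *
print([n for n in dir(r) if n[0]!='_'])
t=np.load("top0.npz");P=pts(t)
for u,v in [(377,165),(377,180),(377,195),(292,150),(345,160),(230,120),(265,165)]: print(P[v,u].round(3))
R,o=T(.4775,-.071,-69.5); print(o+R@[0,.0038,0])
R,o=T(.481,-.070,-74.5)
s=r.state()
c=r.camera("wrist"); Rt,p=cur(s); print("cam in tool",Rt.T@(-c["R"].T@c["t"]-p), "axis",Rt.T@c["R"][2])
g=o+R@[0,0,.074]; print("grip",g)
p=g+.12*R[:,2]; print(p, rel(s,tool(R),p))
E
```

```text
['Unreachable', 'camera', 'nose_length', 'sign_off', 'state']
[ 0.533 -0.277  0.097]
[ 0.49  -0.277  0.089]
[ 0.447 -0.276  0.082]
[ 0.585 -0.034  0.075]
[ 0.572 -0.203 -0.   ]
[0.652 0.144 0.158]
[0.556 0.047 0.008]
[ 0.48105935 -0.06966921  0.04      ]
cam in tool [ 0.07332734 -0.00147261 -0.14296421] axis [-2.68108871e-01  3.49154423e-04  9.63388557e-01]
grip [ 0.47111218 -0.03434567  0.10408588]
[0.45507788 0.02347215 0.20800893] (array([ 0.4366, -0.4944,  0.0337]), array([-30.08,  -1.07,   3.93]))
```

Call:
drive_tool:
  dp:
    - [0.437,-0.494,0]
    - [0.437,-0.494,0]
    - [0.437,-0.494,0]
    - [0.437,-0.494,0]
    - [0.437,-0.494,0]
    - [0.437,-0.494,0]
    - [0.437,-0.494,0]
    - [0.437,-0.494,0]
    - [0.437,-0.494,0]
    - [0.437,-0.494,0]
    - [0.437,-0.494,0.034]
    - [0.437,-0.494,0.034]
    - [0.437,-0.494,0.034]
    - [0.437,-0.494,0.034]
    - [0.437,-0.494,0.034]
    - [0.437,-0.494,0.034]
    - [0.437,-0.494,0.034]
    - [0.437,-0.494,0.034]
    - [0.437,-0.494,0.034]
    - [0.437,-0.494,0.034]
  turn:
    - [0,0,0]
    - [0,0,0]
    - [0,0,0]
    - [0,0,0]
    - [0,0,0]
    - [0,0,0]
    - [0,0,0]
    - [0,0,0]
    - [-30.1,-1.1,3.9]
    - [-30.1,-1.1,3.9]
    - [-30.1,-1.1,3.9]
    - [-30.1,-1.1,3.9]
    - [-30.1,-1.1,3.9]
    - [-30.1,-1.1,3.9]
    - [-30.1,-1.1,3.9]
    - [-30.1,-1.1,3.9]
    - [-30.1,-1.1,3.9]
    - [-30.1,-1.1,3.9]
    - [-30.1,-1.1,3.9]
    - [-30.1,-1.1,3.9]
  grip: [1,1,1,1,1,1,1,1,1,1,1,1,1,1,1,1,1,1,1,1]

```text
time_s: 1.87
tool_pos: [0.4597, 0.0285, 0.2071]
orientation: [150.0, -0.3, 16.0]
contact_force: [1.3, 0.2, 0.4]
finger_gap: 0.996
```

```bash
python3 - <<'E'
from cell import r
from fit import *
s=r.state(); print(s["tool_pos"],s["orientation"],s["joint_positions"].round(1))
c=r.camera("wrist"); np.savez("w1.npz",**c)
b=r.camera("top"); np.savez("t1.npz",**b)
im=np.hstack([cv2.resize(c["pixels"],(512,384))]); cv2.imwrite("pics/w1.png",im[:,:,::-1])
plate([c],(.481,-.070,-74.5))
E
```

```text
[0.45974519 0.02852914 0.20708087] [149.99105017  -0.28717576  15.99219104] [  7.3  23.9 110.7 -41.4  48.3 110.4]
n 7873 normal [-0.132  0.483  0.866] tilt 30.05079578564003 yaw -74.6876397460504 medz 0.04818635082097406
((-4.229785919189453, -1.9184722900390625), (95.6727294921875, 82.06051635742188), 89.8728256225586)
[[-0.0448 -0.0488]
 [ 0.0363  0.0456]]
```

View pics/w1.png

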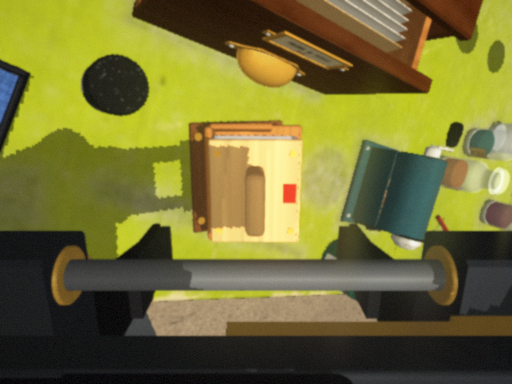

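```bash
python3 - <<'E'
from cell import r
from fit import *
R,o=T(.481,-.070,-74.6)
o2=o+R@[-.0042,-.0019,.0022]; print("box",o2)
c=np.load("w1.npz");P=pts(c);B=(P-o2)@R
m=(B[...,2]>.08)&(B[...,2]<.095)&(abs(B[...,0])<.03)&(abs(B[...,1])<.04)
b=B[m];print(m.sum(),np.percentile(b,[1,50,99],axis=0).round(4))
s=r.state()
g=o2+R@[0,0,.074];print("grip",g)
for d in (.06,0): print(rel(s,tool(R),g+d*R[:,2]))
t=np.load("top0.npz")
# tray fit
P=pts(t); m=(abs(P[...,2]-.005)<.012)
hsv=cv2.cvtColor(t["pixels"],cv2.COLOR_RGB2HSV)
bl=(hsv[...,0]>100)&(hsv[...,0]<125)&(hsv[...,1]>100)
bl[:,:170]=0;bl[:,250:]=0;bl[:160]=0;bl[225:]=0
# intersect pixel rays with z=0.005
K=t["intrinsics"];v,u=np.nonzero(bl)
d=np.stack([(u-K[0,2])/K[0,0],(v-K[1,2])/K[1,1],np.ones(len(u))],-1)@t["R"]; C=-t["R"].T@t["t"]
X=C+d*((.005-C[2])/d[:,2])[:,None]
print("tray",cv2.minAreaRect((X[:,:2]*1000).astype(np.float32)))
w=np.load("w1.npz")
for n,px in dict(ink=(115,85),).items(): print(n,pts(w)[px[1],px[0]])
E
```

```text
box [ 0.4779102  -0.06593734  0.03980526]
1262 [[-0.0079 -0.024   0.0823]
 [-0.0001  0.0022  0.0882]
 [ 0.0077  0.0253  0.0902]]
grip [ 0.46808462 -0.03026581  0.10389114]
(array([-0.0035, -0.0035,  0.0574]), array([ 0.12, -0.14,  0.33]))
(array([-0.0036, -0.0036,  0.1174]), array([ 0.12, -0.14,  0.33]))
tray ((472.0498962402344, 212.455322265625), (123.30088806152344, 123.41223907470703), 80.18754577636719)
ink [0.5301705  0.08333396 0.06270999]
```

Call:
drive_tool:
  dp:
    - [-0.0035,-0.0035,0.03]
    - [-0.0035,-0.0035,0.057]
    - [-0.0035,-0.0035,0.075]
    - [-0.0035,-0.0035,0.09]
    - [-0.0035,-0.0035,0.105]
    - [-0.0035,-0.0035,0.116]
    - [-0.0035,-0.0035,0.116]
    - [-0.0035,-0.0035,0.116]
  turn:
    - [0.1,-0.1,0.3]
    - [0.1,-0.1,0.3]
    - [0.1,-0.1,0.3]
    - [0.1,-0.1,0.3]
    - [0.1,-0.1,0.3]
    - [0.1,-0.1,0.3]
    - [0.1,-0.1,0.3]
    - [0.1,-0.1,0.3]
  grip: [1,1,1,1,1,1,1,1]

```text
time_s: 2.63
tool_pos: [0.4659, -0.033, 0.1054]
orientation: [150.0, 0.1, 15.0]
contact_force: [0.1, 0.2, -1.1]
finger_gap: 1.004
```

```bash
python3 - <<'E'
from cell import r
from fit import *
R,o=T(.481,-.070,-74.6); g=np.array([ 0.46808462,-0.03026581,0.10389114])
s=r.state(); print(rel(s,tool(R),g),s["contact_force"])
c=r.camera("wrist"); cv2.imwrite("pics/w2.png",c["pixels"][:,:,::-1])
E
```

```text
(array([ 0.0029, -0.0026,  0.0003]), array([-0.  ,  0.26, -0.26])) [ 0.12825977  0.19142691 -1.09299093]
```

View pics/w2.png

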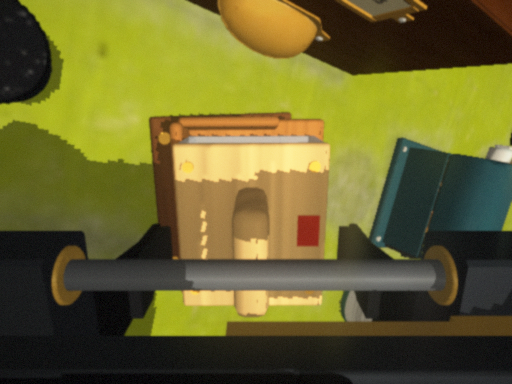

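Call:
drive_tool:
  dp:
    - [0.003,-0.0025,0.0]
    - [0.003,-0.0025,0.0]
    - [0.003,-0.0025,0.0]
    - [0.003,-0.0025,0.0]
    - [0.003,-0.0025,0.0]
    - [0.003,-0.0025,0.0]
    - [0.003,-0.0025,0.0]
    - [0.003,-0.0025,0.0]
    - [0.003,-0.0025,0.0]
    - [0.003,-0.0025,0.0]
    - [0.003,-0.0025,0.0]
    - [0.003,-0.0025,0.0]
  turn:
    - [0,0.2,-0.2]
    - [0,0.2,-0.2]
    - [0,0.2,-0.2]
    - [0,0.2,-0.2]
    - [0,0.2,-0.2]
    - [0,0.2,-0.2]
    - [0,0.2,-0.2]
    - [0,0.2,-0.2]
    - [0,0.2,-0.2]
    - [0,0.2,-0.2]
    - [0,0.2,-0.2]
    - [0,0.2,-0.2]
  grip: [1,1,-1,-1,-1,-1,-1,-1,-1,-1,-1,-1]

```text
time_s: 3.68
tool_pos: [0.4693, -0.0286, 0.1042]
orientation: [150.0, -0.1, 15.5]
contact_force: [-0.7, -0.4, -0.2]
finger_gap: 0.326
```

```bash
python3 - <<'E'
from cell import r
from fit import *
R,o=T(.481,-.070,-74.6); g=np.array([ 0.46808462,-0.03026581,0.10389114])
s=r.state(); print(rel(s,tool(R),g),s["contact_force"],s["finger_gap"],s["tool_pos"],s["orientation"])
E
```

```text
(array([-0.0016,  0.0009,  0.0009]), array([ 0.01, -0.12,  0.02])) [-0.65691217 -0.35700035 -0.18064489] 0.32566122908787587 [ 0.46931965 -0.02864101  0.10418412] [ 1.49986603e+02 -8.74703704e-02  1.54786746e+01]
```

Call:
drive_tool:
  dp:
    - [0,0,0]
    - [0,0,0]
    - [0,0,0]
    - [0,0,0]
    - [0,0,0]
    - [0,0,0]
    - [0,0,0]
    - [0,0,0]
  turn:
    - [0,0,0]
    - [0,0,0]
    - [0,0,0]
    - [0,0,0]
    - [0,0,0]
    - [0,0,0]
    - [0,0,0]
    - [0,0,0]
  grip: [-1,-1,-1,-1,-1,-1,-1,-1]

```text
time_s: 4.35
tool_pos: [0.4696, -0.0295, 0.1047]
orientation: [149.9, -0.1, 15.5]
contact_force: [2.0, -5.9, 2.2]
finger_gap: 0.179
```

```bash
python3 - <<'E'
from cell import r
from fit import *
R,o=T(.481,-.070,-74.6); g=np.array([ 0.46808462,-0.03026581,0.10389114])
s=r.state(); print(rel(s,tool(R),g),s["contact_force"],s["finger_gap"],s["tool_pos"],s["orientation"])
E
```

```text
(array([-0.0017, -0.0001,  0.0009]), array([ 0.13, -0.08,  0.03])) [ 1.99927713 -5.87274115  2.23965071] 0.17915322353118515 [ 0.46958431 -0.02947872  0.10468476] [ 1.49872319e+02 -5.54836199e-02  1.54621566e+01]
```

```bash
cat > plan.py <<'E'
from cell import r
from fit import *
Rb0,_=T(0,0,-74.6); ob0=np.array([0.4779102,-0.06593734,0.03980526])
Rg=Ro.from_euler('xyz',[149.9,-.07,15.47],degrees=True).as_matrix(); pg=np.array([.4696,-.0295,.1047])
GR=Rb0.T@Rg; Gp=Rb0.T@(pg-ob0)
def tilt(a,b,yaw=-74.6): return Ro.from_euler('ZXY',[yaw,a,b],degrees=True).as_matrix()
def tp(Rb,ob): return Rb@GR, ob+Rb@Gp
def slotpose(a,b,slot=(.472,.2125,.09),yaw=-74.6):
    Rb=tilt(a,b,yaw); return tp(Rb,np.array(slot)-Rb@[.027,0,0])
def show(a,b,**k): print((a,b),*rel(r.state(),*slotpose(a,b,**k)))
E
python3 - <<'E'
from plan import *
print(Gp, (Rg.T@[0,0,1]).round(3))
Rb=tilt(0,-30)
for ob in [ob0+.06*Rb[:,2], ob0+.06*Rb[:,2]+[0,0,.08],(.472,.19,.2)]: print(rel(r.state(),*tp(Rb,np.array(ob))))
show(-28,-10)
E
```

```text
[0.00011354 0.00166433 0.07486844] [ 0.001  0.502 -0.865]
(array([ 0.0001,  0.0002, -0.06  ]), array([0.03, 0.02, 0.  ]))
(array([ 0.0002,  0.0403, -0.1292]), array([0.03, 0.02, 0.  ]))
(array([ 0.0627, -0.1343, -0.2631]), array([0.03, 0.02, 0.  ]))
(-28, -10) [ 0.1008 -0.2125 -0.1758] [ 19.65 -26.4   -9.65]
```

Call:
drive_tool:
  dp:
    - [0,0,-0.01]
    - [0,0,-0.025]
    - [0,0,-0.04]
    - [0,0,-0.06]
    - [0,0.01,-0.08]
    - [0,0.025,-0.105]
    - [0,0.04,-0.13]
    - [0.01,0.015,-0.15]
    - [0.02,-0.015,-0.17]
    - [0.03,-0.045,-0.195]
    - [0.045,-0.075,-0.22]
    - [0.055,-0.105,-0.245]
    - [0.063,-0.134,-0.263]
    - [0.063,-0.134,-0.263]
    - [0.063,-0.134,-0.263]
  turn:
    - [0,0,0]
    - [0,0,0]
    - [0,0,0]
    - [0,0,0]
    - [0,0,0]
    - [0,0,0]
    - [0,0,0]
    - [0,0,0]
    - [0,0,0]
    - [0,0,0]
    - [0,0,0]
    - [0,0,0]
    - [0,0,0]
    - [0,0,0]
    - [0,0,0]
  grip: [-1,-1,-1,-1,-1,-1,-1,-1,-1,-1,-1,-1,-1,-1,-1]

```text
time_s: 5.6
tool_pos: [0.4629, 0.229, 0.2638]
orientation: [150.1, -0.0, 15.7]
contact_force: [0.6, -0.1, -2.4]
finger_gap: 0.182
```

```bash
python3 - <<'E'
from plan import *
s=r.state();print(s["joint_positions"].round(1),s["contact_force"],s["finger_gap"])
for n in ["scene","wrist"]:
    c=r.camera(n); np.savez(n+"3.npz",**c); cv2.imwrite(f"pics/{n}3.png",c["pixels"][:,:,::-1])
show(-28,-10)
E
```

```text
[ 29.4  26.4  92.5 -30.7  71.6 116.3] [ 0.5767221  -0.10083021 -2.37326052] 0.18230221679060846
(-28, -10) [ 0.0395 -0.0773  0.0867] [ 19.54 -26.32  -9.54]
```

View pics/scene3.png

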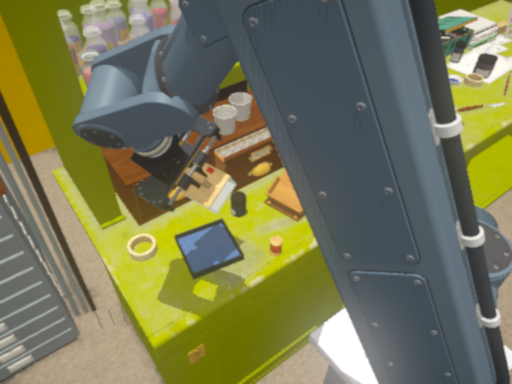

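View pics/wrist3.png

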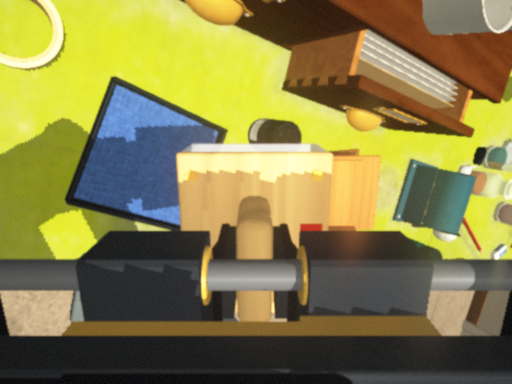

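Call:
drive_tool:
  dp:
    - [0.0395,-0.077,0.0]
    - [0.0395,-0.077,0.02]
    - [0.0395,-0.077,0.05]
    - [0.0395,-0.077,0.087]
    - [0.0395,-0.077,0.087]
    - [0.0395,-0.077,0.087]
    - [0.0395,-0.077,0.087]
    - [0.0395,-0.077,0.087]
    - [0.0395,-0.077,0.087]
    - [0.0395,-0.077,0.087]
    - [0.0395,-0.077,0.087]
    - [0.0395,-0.077,0.087]
    - [0.0395,-0.077,0.087]
    - [0.0395,-0.077,0.087]
  turn:
    - [19.5,-26.3,-9.5]
    - [19.5,-26.3,-9.5]
    - [19.5,-26.3,-9.5]
    - [19.5,-26.3,-9.5]
    - [19.5,-26.3,-9.5]
    - [19.5,-26.3,-9.5]
    - [19.5,-26.3,-9.5]
    - [19.5,-26.3,-9.5]
    - [19.5,-26.3,-9.5]
    - [19.5,-26.3,-9.5]
    - [19.5,-26.3,-9.5]
    - [19.5,-26.3,-9.5]
    - [19.5,-26.3,-9.5]
    - [19.5,-26.3,-9.5]
  grip: [-1,-1,-1,-1,-1,-1,-1,-1,-1,-1,-1,-1,-1,-1]

```text
time_s: 6.87
tool_pos: [0.4956, 0.26, 0.1515]
orientation: [169.8, 27.7, 15.4]
contact_force: [0.5, 0.0, -2.9]
finger_gap: 0.18
```

```bash
cat > look.py <<'E'
from plan import *
import sys
k=sys.argv[1]
s=r.state();print(s["joint_positions"].round(1),s["contact_force"].round(1),s["finger_gap"].round(3))
for n in sys.argv[2].split(","):
    c=r.camera(n); np.savez(n+k+".npz",**c); im=c["pixels"][:,:,::-1]
    if n=="scene": im=cv2.resize(im[130:300,110:330],None,fx=3.4,fy=3.4,interpolation=cv2.INTER_CUBIC)
    cv2.imwrite(f"pics/{n}{k}.png",im)
E
python3 look.py 4 scene,wrist; python3 - <<'E'
from plan import *
show(-28,-10);show(-20,28)
E
```

```text
(-28, -10) [-0.0007 -0.0003  0.0018] [ 0.06 -0.2  -0.06]
(-20, 28) [-0.0116  0.0514  0.0017] [38.    7.85 -1.19]Traceback (most recent call last):
  File "look.py", line 4, in <module>
    s=r.state();print(s["joint_positions"].round(1),s["contact_force"].round(1),s["finger_gap"].round(3))
                                                                                ^^^^^^^^^^^^^^^^^^^^^
AttributeError: 'float' object has no attribute 'round'
```

```bash
sed -i 's/,s\["finger_gap"\].round(3)//' look.py; python3 look.py 4 scene,wrist
```

```text
[20.3 44.  76.2 -7.9 88.2 94.6] [ 0.5  0.  -2.9]
```

View pics/scene4.png

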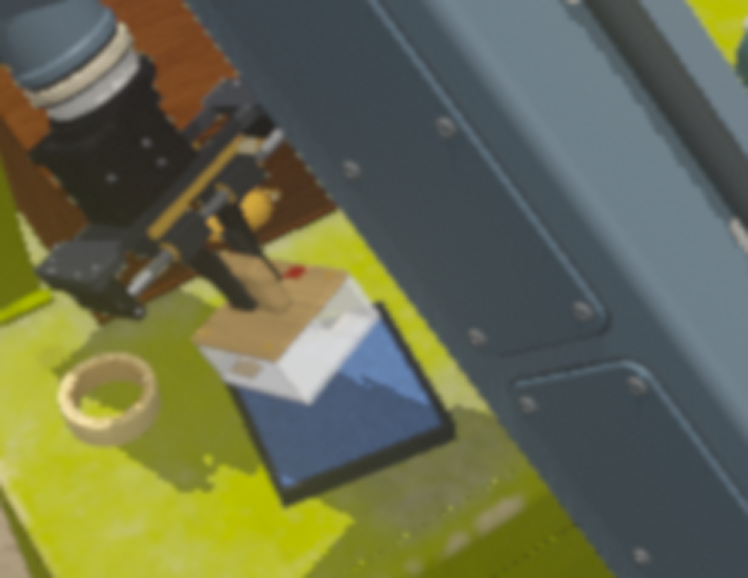

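View pics/wrist4.png

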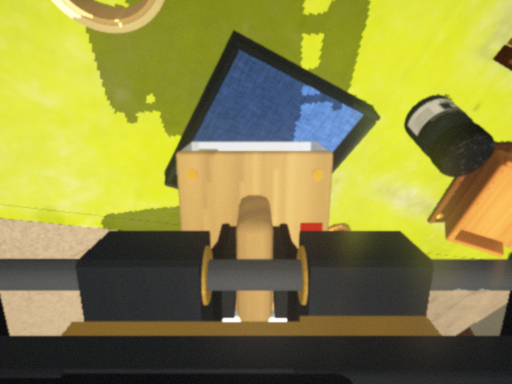

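Call:
drive_tool:
  dp:
    - [-0.0023,0.01,0.0]
    - [-0.0046,0.02,0.0]
    - [-0.007,0.03,0.0]
    - [-0.009,0.041,0.001]
    - [-0.0116,0.051,0.0015]
    - [-0.0116,0.051,0.0015]
    - [-0.0116,0.051,0.0015]
    - [-0.0116,0.051,0.0015]
    - [-0.0116,0.051,0.0015]
    - [-0.0116,0.051,0.0015]
    - [-0.0116,0.051,0.0015]
    - [-0.0116,0.051,0.0015]
  turn:
    - [38,7.9,-1.2]
    - [38,7.9,-1.2]
    - [38,7.9,-1.2]
    - [38,7.9,-1.2]
    - [38,7.9,-1.2]
    - [38,7.9,-1.2]
    - [38,7.9,-1.2]
    - [38,7.9,-1.2]
    - [38,7.9,-1.2]
    - [38,7.9,-1.2]
    - [38,7.9,-1.2]
    - [38,7.9,-1.2]
  grip: [-1,-1,-1,-1,-1,-1,-1,-1,-1,-1,-1,-1]

```text
time_s: 7.97
tool_pos: [0.5023, 0.2103, 0.1634]
orientation: [-152.1, 19.9, 15.5]
contact_force: [0.9, -0.4, -2.0]
finger_gap: 0.182
```

```bash
python3 look.py 5 scene,top; python3 - <<'E'
from plan import *
show(-20,28);show(25,10)
E
```

```text
[-0.6 39.6 87.2 21.8 80.6 70. ] [ 0.9 -0.4 -2. ]
(-20, 28) [-0.0001  0.0008 -0.0005] [0.03 0.01 0.06]
(25, 10) [-0.0561 -0.011   0.0306] [-17.05  42.73 -14.59]
```

View pics/scene5.png

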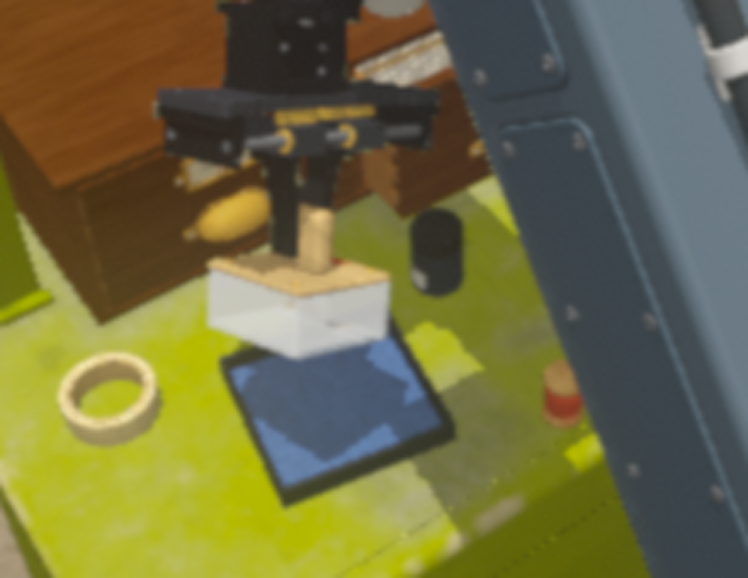

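View pics/top5.png

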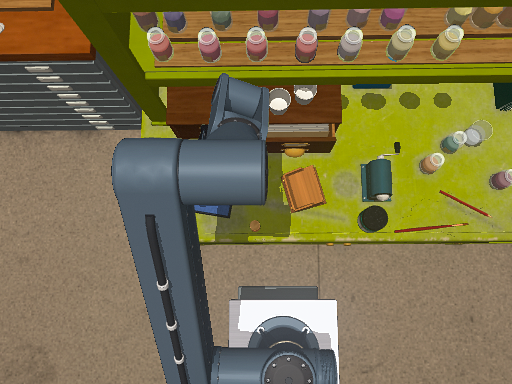

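Call:
drive_tool:
  dp:
    - [-0.008,-0.001,0.002]
    - [-0.016,-0.003,0.005]
    - [-0.024,-0.004,0.009]
    - [-0.032,-0.006,0.013]
    - [-0.04,-0.008,0.018]
    - [-0.048,-0.009,0.024]
    - [-0.056,-0.011,0.03]
    - [-0.056,-0.011,0.03]
    - [-0.056,-0.011,0.03]
    - [-0.056,-0.011,0.03]
    - [-0.056,-0.011,0.03]
    - [-0.056,-0.011,0.03]
    - [-0.056,-0.011,0.03]
  turn:
    - [-17,42.7,-14.6]
    - [-17,42.7,-14.6]
    - [-17,42.7,-14.6]
    - [-17,42.7,-14.6]
    - [-17,42.7,-14.6]
    - [-17,42.7,-14.6]
    - [-17,42.7,-14.6]
    - [-17,42.7,-14.6]
    - [-17,42.7,-14.6]
    - [-17,42.7,-14.6]
    - [-17,42.7,-14.6]
    - [-17,42.7,-14.6]
    - [-17,42.7,-14.6]
  grip: [-1,-1,-1,-1,-1,-1,-1,-1,-1,-1,-1,-1,-1]

```text
time_s: 9.15
tool_pos: [0.4402, 0.2162, 0.1626]
orientation: [-170.0, -25.2, 15.3]
contact_force: [0.4, 0.1, -3.0]
finger_gap: 0.182
```

```bash
python3 look.py 6 scene,wrist; python3 - <<'E'
from plan import *
show(25,10);show(-25,10);show(0,25)
E
```

```text
[  4.3  24.  124.4  59.9  16.8  21. ] [ 0.4  0.1 -3. ]
(25, 10) [-0.0014 -0.0013  0.0002] [-0.02 -0.03 -0.12]
(-25, 10) [0.058  0.0036 0.0292] [ -0.07 -49.28   8.49]
(0, 25) [0.0319 0.0203 0.0039] [ 14.71 -23.96   7.41]
```

View pics/scene6.png

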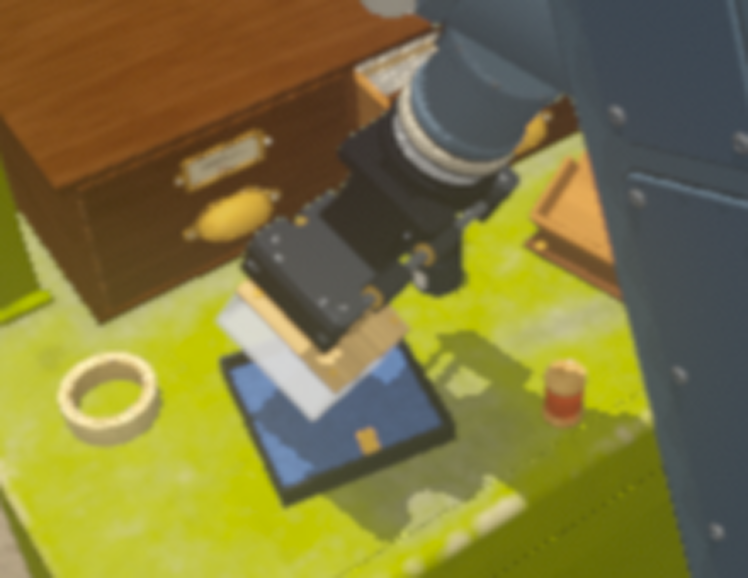

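View pics/wrist6.png

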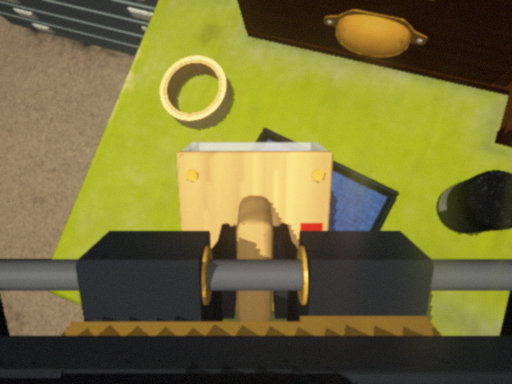

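```bash
python3 - <<'E'
from plan import *
show(-10,0,slot=(.472,.2125,.19))
c=np.load("scene6.npz");print(pts(c)[259,218],pts(c)[260,219])
E
```

```text
(-10, 0) [ 0.0836 -0.0272 -0.0688] [ -9.73 -34.94   2.87]
[0.42415877 0.21626645 0.01256313] [0.42314191 0.21428187 0.00797968]
```

Call:
drive_tool:
  dp:
    - [0.015,-0.0,-0.02]
    - [0.03,-0.01,-0.04]
    - [0.05,-0.02,-0.055]
    - [0.07,-0.025,-0.069]
    - [0.0836,-0.027,-0.069]
    - [0.0836,-0.027,-0.069]
    - [0.0836,-0.027,-0.069]
    - [0.0836,-0.027,-0.069]
    - [0.0836,-0.027,-0.069]
  turn:
    - [0,0,0]
    - [-9.7,-35,2.9]
    - [-9.7,-35,2.9]
    - [-9.7,-35,2.9]
    - [-9.7,-35,2.9]
    - [-9.7,-35,2.9]
    - [-9.7,-35,2.9]
    - [-9.7,-35,2.9]
    - [-9.7,-35,2.9]
  grip: [-1,-1,-1,-1,-1,-1,-1,-1,-1]

```text
time_s: 10.0
tool_pos: [0.4807, 0.2432, 0.264]
orientation: [179.8, 10.0, 15.4]
contact_force: [1.0, 1.0, -1.8]
finger_gap: 0.181
```

```bash
python3 look.py 7 scene; python3 - <<'E'
from plan import *
Rb=tilt(0,-30)
print(rel(r.state(),*tp(Rb,np.array([.472,.19,.2]))))
E
```

```text
[15.1 26.2 86.4 -0.3 77.5 89.8] [ 1.   1.  -1.8]
(array([-0.0211,  0.0119,  0.0018]), array([-29.85,   9.92,   2.6 ]))
```

View pics/scene7.png

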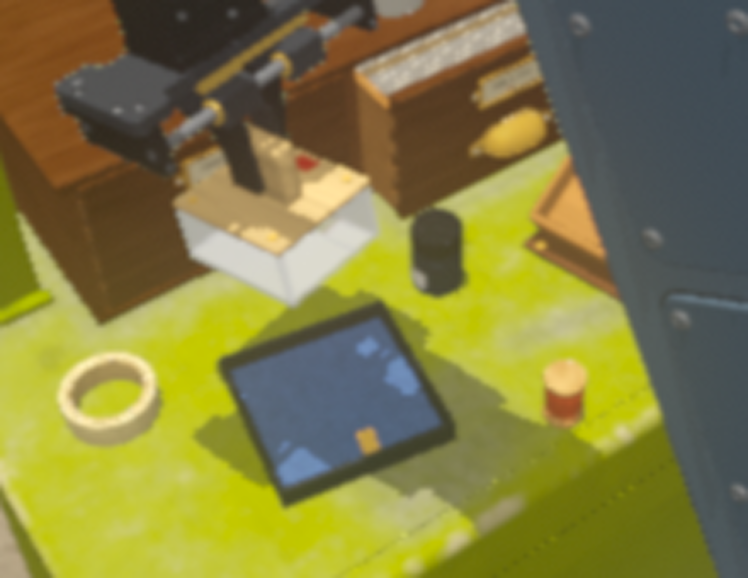

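Tag lies in the tray at zoom pixel (368,440). The box is empty, so now I tilt it back.

Call:
drive_tool:
  dp:
    - [-0.021,0.012,0.002]
    - [-0.021,0.012,0.002]
    - [-0.021,0.012,0.002]
    - [-0.021,0.012,0.002]
    - [-0.021,0.012,0.002]
    - [-0.021,0.012,0.002]
    - [-0.021,0.012,0.002]
    - [-0.021,0.012,0.002]
    - [-0.021,0.012,0.002]
  turn:
    - [-29.9,9.9,2.6]
    - [-29.9,9.9,2.6]
    - [-29.9,9.9,2.6]
    - [-29.9,9.9,2.6]
    - [-29.9,9.9,2.6]
    - [-29.9,9.9,2.6]
    - [-29.9,9.9,2.6]
    - [-29.9,9.9,2.6]
    - [-29.9,9.9,2.6]
  grip: [-1,-1,-1,-1,-1,-1,-1,-1,-1]

```text
time_s: 10.8
tool_pos: [0.4616, 0.2245, 0.2655]
orientation: [150.0, -0.2, 15.4]
contact_force: [-0.5, -0.7, -1.2]
finger_gap: 0.181
```

```bash
python3 look.py 8 wrist; python3 - <<'E'
from plan import *
Rb=tilt(0,-30)
for ob in [ob0+.06*Rb[:,2]+[0,0,.08],ob0+.06*Rb[:,2]+.002*Rb[:,0]]: print(rel(r.state(),*tp(Rb,np.array(ob))))
# check box in hand: plate fit relative to expected
def chk(k):
    c=np.load(k); R0,p0=cur(r.state()); Rb=R0@GR.T; ob=p0-Rb@Gp
    B=(pts(c)-ob)@Rb
    m=(abs(B[...,2]-.046)<.008)&(abs(B[...,0])<.06)&(abs(B[...,1])<.07)
    b=B[m];cen=b.mean(0);n=np.linalg.svd(b-cen,full_matrices=False)[2][2];print(m.sum(),n*np.sign(n[2]),np.median(b[:,2]),np.percentile(b[:,:2],[1,99],axis=0), cv2.minAreaRect((b[:,:2]*1000).astype(np.float32)))
chk("wrist8.npz")
E
```

```text
[ 29.1  26.   92.9 -30.8  71.5 116.4] [-0.5 -0.7 -1.2]
(array([-0.0597,  0.1735,  0.1332]), array([-0.13, -0.03, -0.13]))
(array([-0.06  ,  0.1356,  0.2025]), array([-0.13, -0.03, -0.13]))
11188 [-0.00309953 -0.01426718  0.99989341] 0.04707343889155123 [[-0.04099687 -0.00117749]
 [ 0.03865926  0.04827231]] ((-1.1794776916503906, 0.7887840270996094), (82.31767272949219, 95.45526123046875), 0.08917247503995895)
```

Call:
drive_tool:
  dp:
    - [-0.01,0.03,0.02]
    - [-0.02,0.06,0.04]
    - [-0.03,0.09,0.06]
    - [-0.04,0.12,0.085]
    - [-0.05,0.15,0.11]
    - [-0.0597,0.1735,0.133]
    - [-0.0597,0.1735,0.133]
    - [-0.0597,0.1735,0.133]
    - [-0.0597,0.1735,0.133]
    - [-0.0597,0.1735,0.133]
  turn:
    - [-0.1,0,-0.1]
    - [-0.1,0,-0.1]
    - [-0.1,0,-0.1]
    - [-0.1,0,-0.1]
    - [-0.1,0,-0.1]
    - [-0.1,0,-0.1]
    - [-0.1,0,-0.1]
    - [-0.1,0,-0.1]
    - [-0.1,0,-0.1]
    - [-0.1,0,-0.1]
  grip: [-1,-1,-1,-1,-1,-1,-1,-1,-1,-1]

```text
time_s: 11.68
tool_pos: [0.4621, 0.0008, 0.2372]
orientation: [149.9, -0.2, 15.6]
contact_force: [-0.2, 1.0, -1.7]
finger_gap: 0.186
```

```bash
python3 look.py 9 wrist,scene; python3 - <<'E'
from plan import *
Rb=tilt(0,-30)
for d in [.06,.03,0.01,0]: print(rel(r.state(),*tp(Rb,ob0+d*Rb[:,2]+.002*Rb[:,0])))
E
```

```text
[  3.8  20.5 109.8 -39.6  50.3 104.3] [-0.2  1.  -1.7]
(array([-0.0009, -0.0369,  0.0704]), array([ 0.04, -0.15,  0.15]))
(array([-0.0011, -0.037 ,  0.1004]), array([ 0.04, -0.15,  0.15]))
(array([-0.0012, -0.037 ,  0.1204]), array([ 0.04, -0.15,  0.15]))
(array([-0.0012, -0.037 ,  0.1304]), array([ 0.04, -0.15,  0.15]))
```

View pics/wrist9.png

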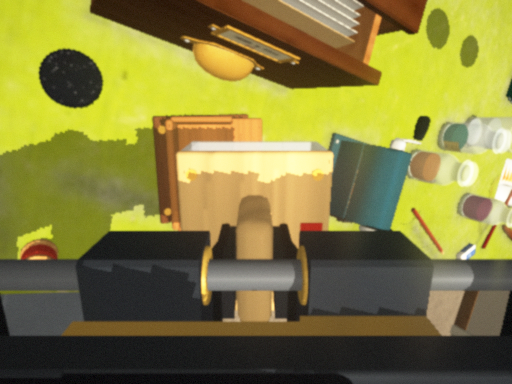

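Call:
drive_tool:
  dp:
    - [-0.001,-0.018,0.035]
    - [-0.001,-0.037,0.06]
    - [-0.001,-0.037,0.075]
    - [-0.001,-0.037,0.09]
    - [-0.001,-0.037,0.1]
    - [-0.001,-0.037,0.1]
    - [-0.001,-0.037,0.1]
    - [-0.001,-0.037,0.1]
    - [-0.001,-0.037,0.1]
  turn:
    - [0,-0.1,0.1]
    - [0,-0.1,0.1]
    - [0,-0.1,0.1]
    - [0,-0.1,0.1]
    - [0,-0.1,0.1]
    - [0,-0.1,0.1]
    - [0,-0.1,0.1]
    - [0,-0.1,0.1]
    - [0,-0.1,0.1]
  grip: [-1,-1,-1,-1,-1,-1,-1,-1,-1]

```text
time_s: 12.53
tool_pos: [0.466, -0.0168, 0.1325]
orientation: [149.8, -0.1, 15.5]
contact_force: [-0.0, -0.5, -1.6]
finger_gap: 0.182
```

```bash
python3 look.py 10 wrist; python3 - <<'E'
from plan import *
Rb=tilt(0,-30)
for d in [.03,0.01,0]: print(rel(r.state(),*tp(Rb,ob0+d*Rb[:,2]+.001*Rb[:,0])))
E
```

```text
[  1.4  32.3 115.  -53.3  37.4 120.6] [-0.  -0.5 -1.6]
(array([ 0.0002, -0.0016,  0.0006]), array([ 0.06, -0.06, -0.01]))
(array([ 0.0002, -0.0016,  0.0206]), array([ 0.06, -0.06, -0.01]))
(array([ 0.0001, -0.0017,  0.0306]), array([ 0.06, -0.06, -0.01]))
```

View pics/wrist10.png

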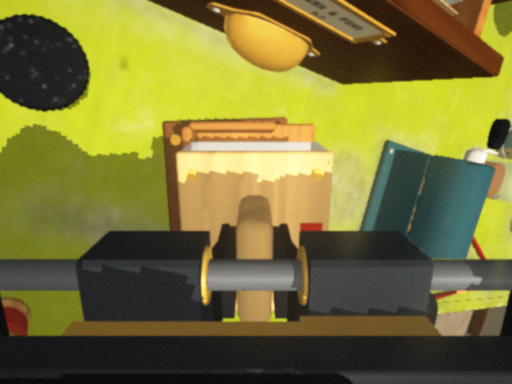

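Call:
drive_tool:
  dp:
    - [0,-0.001,0.008]
    - [0,-0.001,0.014]
    - [0,-0.001,0.019]
    - [0,-0.001,0.023]
    - [0,-0.001,0.026]
    - [0,-0.001,0.028]
    - [0,-0.001,0.029]
    - [0,-0.001,0.03]
    - [0,-0.001,0.03]
    - [0,-0.001,0.03]
  turn:
    - [0.1,-0.1,0]
    - [0.1,-0.1,0]
    - [0.1,-0.1,0]
    - [0.1,-0.1,0]
    - [0.1,-0.1,0]
    - [0.1,-0.1,0]
    - [0.1,-0.1,0]
    - [0.1,-0.1,0]
    - [0.1,-0.1,0]
    - [0.1,-0.1,0]
  grip: [-1,-1,-1,-1,-1,-1,-1,-1,-1,-1]

```text
time_s: 13.42
tool_pos: [0.4692, -0.0312, 0.1053]
orientation: [150.0, 0.1, 15.4]
contact_force: [0.8, -0.5, -2.3]
finger_gap: 0.182
```

```bash
python3 - <<'E'
from plan import *
Rb=tilt(0,-30)
print(rel(r.state(),*tp(Rb,ob0)), r.state()["contact_force"])
E
```

```text
(array([ 0.0008, -0.0016, -0.0002]), array([-0.06,  0.15, -0.  ])) [ 0.84617358 -0.52743073 -2.25275355]
```

Call:
drive_tool:
  dp:
    - [0,-0.001,0.0005]
    - [0,-0.0015,0.001]
    - [0,-0.0015,0.001]
    - [0,-0.0015,0.001]
    - [0,-0.0015,0.001]
    - [0,-0.0015,0.001]
    - [0,-0.0015,0.001]
    - [0,-0.0015,0.001]
    - [0,-0.0015,0.001]
    - [0,-0.0015,0.001]
    - [0,-0.0015,0.001]
    - [0,-0.0015,0.001]
    - [0,-0.0015,0.001]
    - [0,-0.0015,0.001]
  turn:
    - [0,0,0]
    - [0,0,0]
    - [0,0,0]
    - [0,0,0]
    - [0,0,0]
    - [0,0,0]
    - [0,0,0]
    - [0,0,0]
    - [0,0,0]
    - [0,0,0]
    - [0,0,0]
    - [0,0,0]
    - [0,0,0]
    - [0,0,0]
  grip: [-1,-1,-1,-1,-0.4,-0.2,0,0.2,0.4,0.6,0.8,1,1,1]

```text
time_s: 14.58
tool_pos: [0.4689, -0.0305, 0.1036]
orientation: [150.0, 0.1, 15.4]
contact_force: [-0.5, 0.3, 0.1]
finger_gap: 0.854
```

```bash
python3 look.py 11 wrist; python3 - <<'E'
from plan import *
Rb=tilt(0,-30)
print(rel(r.state(),*tp(Rb,ob0)), r.state()["contact_force"])
plate([np.load("wrist11.npz")],(*ob0[:2],-74.6))
E
```

```text
[ -0.4  35.9 115.7 -58.8  34.3 125.6] [-0.5  0.3  0.1]
(array([ 0.0009, -0.0001, -0.0013]), array([-0.06,  0.16, -0.  ])) [ 0.44335866 -0.12984632  0.66114846]
n 16261 normal [-0.132  0.483  0.866] tilt 30.055921310407104 yaw -74.73575121829035 medz 0.04579023690259764
((-0.24748992919921875, -0.685821533203125), (82.15896606445312, 96.50337982177734), 0.06753332167863846)
[[-0.0405 -0.0477]
 [ 0.0399  0.0473]]
```

View pics/wrist11.png

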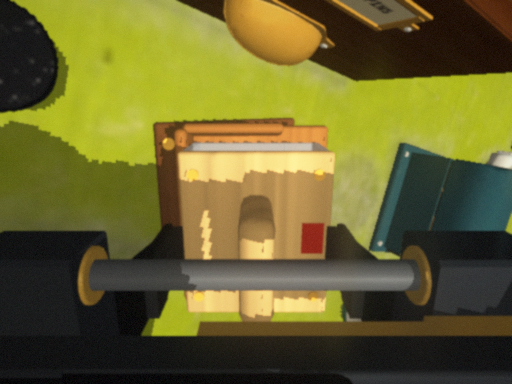

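The released box sits at its original pose: tilt 30.06°, offset under 1 mm. Next I back the gripper straight off.

Call:
drive_tool:
  dp:
    - [0,0,0]
    - [0,0,0]
    - [0,0,-0.015]
    - [0,0,-0.03]
    - [0,0,-0.05]
    - [0,0,-0.08]
    - [0,0,-0.11]
    - [0,0,-0.14]
    - [0,0,-0.14]
    - [0,0,-0.14]
    - [0,0,-0.14]
  turn:
    - [0,0,0]
    - [0,0,0]
    - [0,0,0]
    - [0,0,0]
    - [0,0,0]
    - [0,0,0]
    - [0,0,0]
    - [0,0,0]
    - [0,0,0]
    - [0,0,0]
    - [0,0,0]
  grip: [1,1,1,1,1,1,1,1,1,1,1]

```text
time_s: 15.55
tool_pos: [0.45, 0.037, 0.2245]
orientation: [150.0, 0.1, 15.4]
contact_force: [-0.2, 0.5, 0.4]
finger_gap: 1.001
```

```bash
python3 look.py 12 wrist,scene; python3 - <<'E'
from plan import *
plate([np.load("wrist12.npz")],(*ob0[:2],-74.6))
c=np.load("scene12.npz"); P=pts(c)
hsv=cv2.cvtColor(c["pixels"],cv2.COLOR_RGB2HSV)
x=(P-[.472,.2125,0]); m=(abs(x[...,0])<.062)&(abs(x[...,1])<.062)&(hsv[...,0]<35)&(hsv[...,1]>80)&(P[...,2]<.03)
print(m.sum(),np.median(P[m],axis=0),P[m].min(0),P[m].max(0))
E
```

```text
[  8.7  22.  110.1 -39.4  51.5 109.4] [-0.2  0.5  0.4]
n 7167 normal [-0.133  0.483  0.866] tilt 30.059348339318138 yaw -74.6459715007386 medz 0.04581761274887176
((-0.10024642944335938, -0.9299736022949219), (95.70391082763672, 82.05652618408203), 89.95281219482422)
[[-0.0406 -0.0481]
 [ 0.0403  0.0468]]
107 [0.42494323 0.21778385 0.01217461] [ 0.41000618  0.15063071 -0.00268502] [0.5339538  0.27444607 0.0233291 ]
```

View pics/scene12.png

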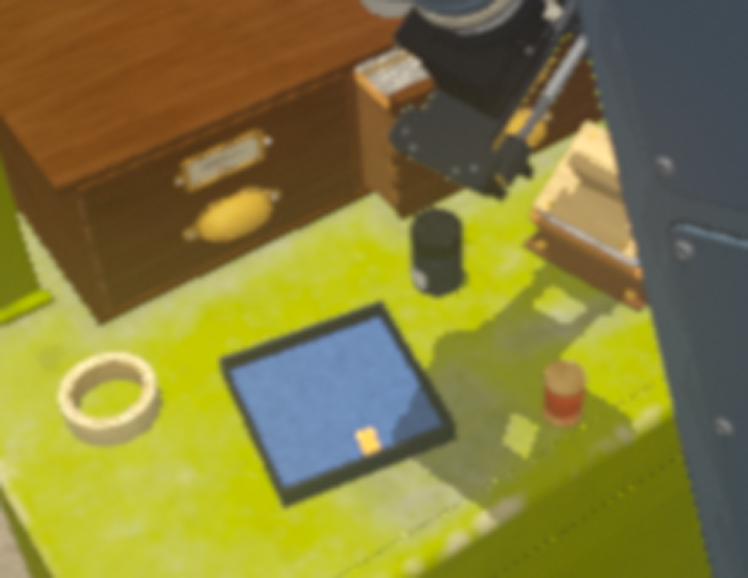

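View pics/wrist12.png

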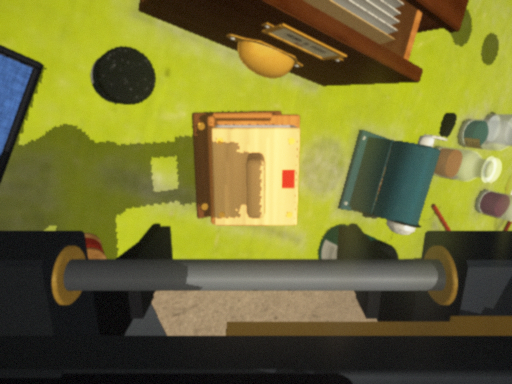

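The tag lies in the tray at zoom pixel (368,440). The box is seated with its red mark on the high side, and the tray and bystanders are where they started. Handing in.

```bash
python3 -c "
from cell import r
print(r.sign_off())"
```

```text
the job is handed in; nothing more can be done
None
```

I lifted the box out by its grip and tilted it three ways over the tray: +y low, then +x low, then -y low. The tag dropped through the slot into the tray. I put the box back in its stand, let go, backed the gripper off about 140 mm and handed the job in at about 16 s of the 64 s allowed. The sign-off gives no verdict.

- **Tag:** it lies flat in the tray at about (0.424, 0.217), roughly 48 mm from the tray's centre and inside its walls.
- **Box:** the last plate fit gave a tilt of 30.06° and a yaw of -74.6°. It is within about 1 mm of its original seated pose, with the slot side high.
- **Surroundings:** in the last picture the tray, ink bottle, tape roll and thread spool look unmoved. This was by eye, not re-measured. The paint jar was outside that picture, and I only carried the gripper past it well above its top.
- **Robot:** contact force was about zero at the end, with the gripper open and clear.

No check failed. The only disagreement was 2–4 mm between the cameras in the early box position, which the close wrist view settled.

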